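# Rake the game sticks into rows along the chip case

### The arm

A 6-joint arm with a two-finger parallel gripper is mounted at the origin on the work surface. World frame = base frame: x ahead of the robot, y to its left, z up, the work surface at z = 0. Lengths are in mm, angles in rad, forces in N, time in s.
With the tool pointing down it reaches from about 300 to 875 mm from the base axis. Payload 6.4 kg.
Tool frame: the origin (TCP) lies at the very end of the fingers, on their centre line; the grasp point (between the pads) lies 19 mm behind it; x points along the fingers, y is the direction in which the jaws open and shut, and the axes are right-handed (so a half turn about x gives the same grasp; the last joint's range is limited). The gripper opens to 85 mm and grips with 20 to 120 N. Pads are 22 mm wide; open, the fingers measure 114 mm over their backs; the gripper's body (76 mm by 85 mm) begins 54 mm behind the grasp point. The pads swing forward as they close: fully open they stand 13 mm farther back than shut.
Start: joints at [-1.449, 0.181, 1.607, -0, 1.354, -0.206], TCP at [185.144, -544.392, 231.288] pointing down, gripper open.
Joint ranges: [-2.99, 2.99], [-0.89, 2.07], [0.3, 2.58], [-1.14, 4.28], [0, 2.63], [-3.12, 3.12]. Speed limits (rad/s): [2.57, 2.57, 3.01, 3.14, 3.14, 3.14].

### API

Orientations are given as a rotation vector (axis times angle).
In Python, from plant import robot, optics, models gives the robot as it stands.
- The arm moves only by the tool play_rows, never from a script. Its argument "motion" is a list of rows, each an object of numbers: "grip": the gripper's target within -1 to 1 (fully open at 1, half-way at 0, shut at -1); "tx", "ty", "tz": the shift along the world's x, y, z in cm; "turn": the turn about the world's z in rad. In form: [{"grip": .., "tx": .., "ty": .., "tz": .., "turn": ..}, ...]. A call has 1 to 5 rows; each row shifts and turns the commanded pose from where the row before left it; what a row does not reach is not made up. A row lasts 1/8 s, in which the tool goes at most 62.5 mm and 10.7 degrees, less where a joint would pass 70% of its speed; a pose out of reach is approached as far as the arm can. A call is refused whole if a number of a shift passes 6.25 or a number of a turn 0.188, either way. A call with a gripper value outside its range is refused whole. The fingers move at their own pace and stop on an object; "squeeze" is the grip in N (left out, the last holds). Time passes only in rows, so rows that do not move let the fingers close. It gives the time, the measured TCP pose, the force and the opening at its end, in the units of the state.
- robot.state(): the state, without advancing time (a new reading comes with each control period).
- optics.grab_frame(name): name is "scene" or "top" or "wrist"; returns a dict with "frame" (400x640x3 uint8, red, green, blue), "depth" (400x640 float32, mm along the optical axis (not along the pixel's ray), 0 where there is no reading), "fx", "fy", "cx", "cy" (pixels), "k1" (the pictures are not rectified: a ray, as slopes to the right and down, at radius r is drawn at 1 + k1 r^2 times it, then the intrinsics apply), "T" (4x4, takes a point from camera to world coordinates). Camera axes: x right, y up, looking along -z (the intrinsics and any distortion apply to the point x, -y, -z); pixel columns grow to the right and rows downward; lengths in mm; the calibration is good to about 2 mm. A picture is of the moment at which its call begins.
- robot.hand_in(): hands the job in, once; it reports no verdict.
Trained networks look in the newest picture that a camera, given by its name, has taken for a name from the list of things; names that differ only in an ending like _2 or _b are one class to them, and where a whole thing is asked for, a point or a joint stands for the part that bears it (a point fixed in the world has none). Each returns a list of dicts, best first, with "score" (0 to 1); they miss things now and then, are a little off and sometimes report something else, mostly with a low value. They report only what shows in the picture. A call takes as long as a camera call. They do not tell look-alikes from the thing itself.
- models.recognise(camera, label): "xyz" ([x, y, z] in mm, in world coordinates, good to about 4 mm: the middle of the surface that is visible of it).
- models.trace(camera, label): "region" (400x640 bool, what is visible of it).
The state is a dict: "time_s": time; "q": joint angles; "joint_velocities": joint speeds; "joint_efforts": joint torques, N m; "tool_pos": TCP position; "orientation": TCP orientation; "wrist_force": force on the tool from outside, world axes, zero at the start; "ft_torque": the same for the moment, N m; "finger_gap": finger opening in mm.
Only numpy, scipy, OpenCV 4.12 (cv2) and the standard library are available. Lean on these libraries where they do the work, as an engineer would, in place of code of your own. Each camera call takes 0.05 s, during which the arm holds its last target.

### The job

Pick up the wooden rake and use it, not the fingers, to comb the two loose dark sticks up against the plain long side of the aluminium chip case that faces the robot, so that they lie flat in two parallel rows along it. Then lay the rake down flat on the shelf, drawn well back from the sticks, and leave the brush, chips and pawns where they are.

Things in the scene. Friction and masses are not known exactly. Their poses are not given: they have to be found in the camera images.
- rake: Wooden rake, 120 g, on its tines, left or right of the sticks. Origin on the shelf under the handle's grip point; x from handle to head. Head bar 192 mm along y, x 38 to 52 mm, z 16 to 32; 11 tines (10 mm wide, 8 mm gaps, front at x = 50) down to the shelf. Handle along x from 40 to -92 mm, 16 mm wide, z 16 to 34, a foot at its far end. Grip across y at the origin.
- stick_a: Loose dark wooden square-section stick, 14 x 120 x 14 mm, 20 g, lying askew on the shelf in front of the case. Origin at its centre (7 mm above the shelf), y along its length.
- stick_b: The other loose stick, the same as stick_a. One of the two lies nearer the case than the other; either may be the nearer. They do not touch and are up to about 30 degrees askew.
- case: Closed aluminium poker chip case, 200 mm (x) x 300 mm (y) x 72 mm high, heavy and immovable. Origin at the centre of its underside; x points away from the robot, y along the long sides. Its plain flat hinge side at x = -100 mm faces the robot; clasps and handle are on the far side.
- brush: Bystander, to be left where it is: a flat dusting brush with a wooden handle and steel ferrule, lying flat, on the opposite side of the sticks from the rake. Origin under it, x along its length from handle to bristles.
- chips: Bystander, to be left where it is: stack of ten green plastic chips, 39 mm across, 34 mm high, beside the case to the left. Origin at the centre of its underside.
- pawn_a: Bystander, to be left where it is: yellow plastic pawn, 28 mm across the foot, 50 mm high, beside the case to the left. Origin at the centre of its underside.
- pawn_b: Bystander, to be left where it is: a second pawn like pawn_a, near it.
Things that resemble listed ones, but are neither listed nor needed, are in the scene too. Several things look just like the rake: the one meant starts farthest from the robot's base.

How it is judged:
By the outcome, as a careful person would: the job done as asked, in the order asked, and still so for the second after the job is handed in, with the robot touching nothing.
It also fails if it takes over 48 s, if anything falls off the work surface, if the arm or the gripper's body presses on something with over 40 N, if the wrist force passes 120 N, or if a joint passes its speed limit or range.

## Working session

There is one attempt and no reset: what is moved stays moved. The work goes in short steps, Python scripts to look and compute and a tool call to move; the robot and the scene stay as the last step left them, time stands still between calls to the robot, and variables do not carry over. Pictures are saved under pics/ and viewed, and the job is handed in when it is done.

Besides the shell and the picture viewer there is one more tool, called after ">>>" as name(argument=value, ...) on one line, values as JSON. play_rows: Moves the arm, as the interface text tells. Its arguments: {"type":"object","properties":{"motion":{"type":"array"},"squeeze":{"type":"number"}},"required":["motion"]}

```bash
ls; mkdir -p pics; cat > h.py <<'E'
import numpy as np, cv2
from plant import robot, optics, models
def grab(n): return optics.grab_frame(n)
def save(f,name,crop=None,s=1):
    im=cv2.cvtColor(f["frame"],cv2.COLOR_RGB2BGR)
    if crop: x0,y0,x1,y1=crop; im=im[y0:y1,x0:x1]
    if s!=1: im=cv2.resize(im,None,fx=s,fy=s,interpolation=cv2.INTER_CUBIC)
    cv2.imwrite("pics/"+name,im)
def world(f,uv,z=None):
    """pixels (n,2) -> world; with z: intersect plane z, else depth"""
    uv=np.atleast_2d(np.asarray(uv,float))
    K=np.array([[f["fx"],0,f["cx"]],[0,f["fy"],f["cy"]],[0,0,1]]);D=np.array([f["k1"],0,0,0,0.])
    s=cv2.undistortPoints(uv[:,None,:],K,D)[:,0]
    T=np.asarray(f["T"]);d=np.c_[s[:,0],-s[:,1],-np.ones(len(s))]
    if z is None:
        dep=f["depth"][uv[:,1].round().astype(int),uv[:,0].round().astype(int)]
        return (d*dep[:,None])@T[:3,:3].T+T[:3,3]
    w=d@T[:3,:3].T
    return T[:3,3]+w*((z-T[2,3])/w[:,2])[:,None]
def pix(f,P):
    P=np.atleast_2d(P);T=np.asarray(f["T"]);c=(P-T[:3,3])@T[:3,:3]
    x=c[:,0]/-c[:,2];y=-c[:,1]/-c[:,2];r=1+f["k1"]*(x*x+y*y)
    return np.c_[f["fx"]*x*r+f["cx"],f["fy"]*y*r+f["cy"]]
E
python3 - <<'E'
from h import *
for n in("scene","top"):
    f=grab(n);save(f,n+"0.png")
    print(n,np.round(f["T"],2).tolist(),f["fx"],f["k1"])
    for l in("rake","stick_a","case","brush","chips","pawn_a"):
        print(l,[(np.round(r["xyz"]).tolist(),round(r["score"],2)) for r in models.recognise(n,l)])
s=robot.state();print(s["time_s"],s["tool_pos"],s["orientation"],s["finger_gap"])
E
```

```text
pics
scene [[-0.17, -0.56, 0.81, 1495.31], [0.98, -0.09, 0.15, 181.41], [-0.01, 0.83, 0.56, 738.25], [0.0, 0.0, 0.0, 1.0]] 414.1099988938958 -0.011935836277434523
rake [([262.0, 378.0, 25.0], 0.95), ([351.0, 124.0, 33.0], 0.94), ([674.0, 271.0, 30.0], 0.68), ([544.0, 302.0, 24.0], 0.59)]
stick_a [([554.0, -18.0, 13.0], 0.49)]
case [([827.0, -31.0, 73.0], 0.71)]
brush [([512.0, -316.0, 15.0], 0.82)]
chips [([671.0, 268.0, 29.0], 0.63)]
pawn_a [([735.0, 272.0, 19.0], 0.71), ([740.0, 360.0, 18.0], 0.61), ([556.0, -14.0, 12.0], 0.44)]
top [[0.0, 1.0, -0.04, 456.5], [-1.0, 0.0, 0.01, 9.62], [0.01, 0.04, 1.0, 1397.13], [0.0, 0.0, 0.0, 1.0]] 434.1620845427073 -0.04366196445608844
rake [([533.0, 296.0, 31.0], 0.84), ([244.0, 375.0, 26.0], 0.72)]
stick_a [([546.0, -17.0, 18.0], 0.57), ([633.0, -33.0, 13.0], 0.52)]
case [([778.0, -36.0, 69.0], 0.88)]
brush [([500.0, -317.0, 17.0], 0.93)]
chips []
pawn_a [([727.0, 265.0, 21.0], 0.52)]
0.7 [ 185.13799651 -544.40546815  231.31638511] [ 2.04399183  0.33795843 -2.04397385] 85.27527087295769
```

View pics/scene0.png

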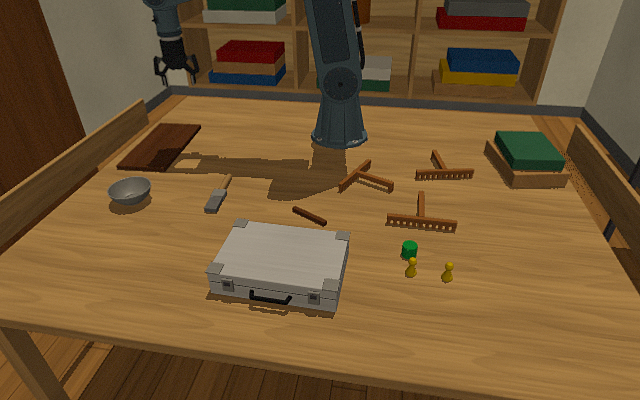

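View pics/top0.png

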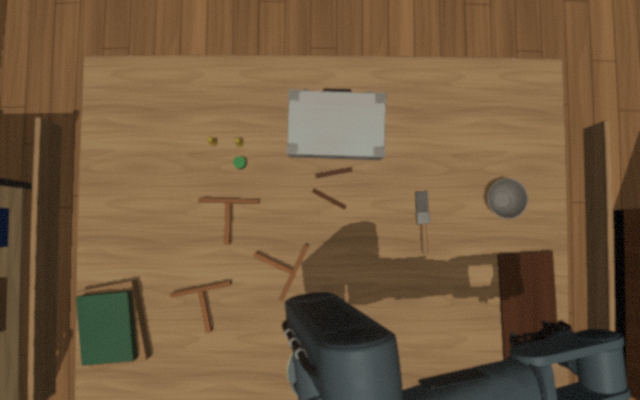

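Top view: three rakes, at (229,215) → about (535,296), 610 mm from the base; (205,295) → (250,376), 450 mm; and (285,270) → (351,124), 372 mm. The first is the farthest, so it is the one meant. The sticks are at (333,173) and (329,199), the case at (336,124), the brush at (422,215), the chips at (239,162), and the pawns at (212,141) and (239,141). I'll confirm with enlarged crops.

```bash
python3 - <<'E'
from h import *
f=grab("top");save(f,"top1.png",(180,80,400,260),3.6)
g=grab("scene");save(g,"sc1.png",(180,140,500,300),2.5)
np.savez("/tmp/t.npz",**{k:f[k] for k in f}); np.savez("/tmp/s.npz",**{k:g[k] for k in g})
for n,l,ff in(("top","rake",f),("top","stick_a",f),("scene","stick_a",g),("top","case",f)):
  for r in models.trace(n,l):
    m=r["region"].astype(np.uint8);ys,xs=np.nonzero(m)
    print(n,l,round(r["score"],2),len(xs),cv2.minAreaRect(np.c_[xs,ys].astype(np.float32)))
E
```

```text
top rake 0.87 580 ((280.913818359375, 274.9655456542969), (50.07643127441406, 52.484745025634766), 85.2363510131836)
top rake 0.6 504 ((204.1063232421875, 309.1953430175781), (46.268096923828125, 60.542293548583984), 79.87532806396484)
top stick_a 0.45 187 ((333.10400390625, 172.07199096679688), (5.187678337097168, 37.029293060302734), 79.69515228271484)
top stick_a 0.45 119 ((328.20001220703125, 198.60000610351562), (33.093807220458984, 4.472135543823242), 26.56505012512207)
scene stick_a 0.54 210 ((309.0999755859375, 215.30001831054688), (35.329872131347656, 6.7082037925720215), 26.56505012512207)
top case 0.6 6580 ((335.81268310546875, 123.494140625), (98.2332992553711, 69.7159652709961), 1.7899105548858643)
top case 0.31 130 ((240.00001525878906, 162.0), (12.727920532226562, 11.31370735168457), 45.0)
```

View pics/top1.png

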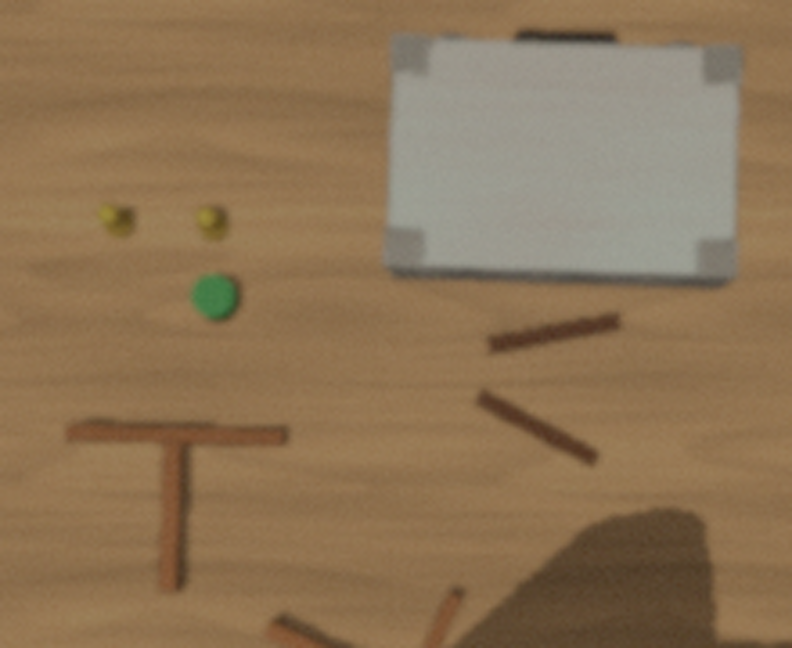

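View pics/sc1.png

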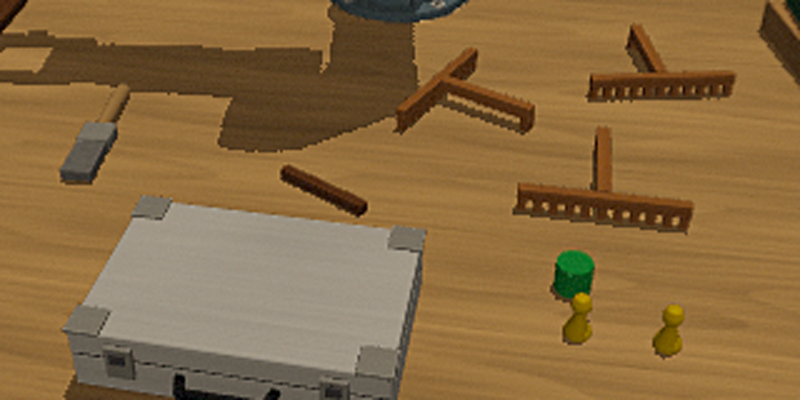

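The crops show a complete rake (bar, tines, handle) at crop (175,435), which is top pixel (229,201). It is the farthest of the three, with the near stick at crop (540,428), the far stick at (555,332) and the case front edge at y≈275.

```bash
python3 - <<'E'
from h import *
f={k:(v if v.ndim else v.item()) for k,v in np.load("/tmp/t.npz").items()}
def c(p,z): return world(f,np.array(p,float)/3.6+[180,80],z)
def show(n,P): print(n,P.round(1)[:,:2].tolist())
show("bar ends mid",c([[67,433],[287,437]],32)); show("handle mid near head/far end",c([[177,445],[172,590]],34))
show("stick far",c([[490,345],[619,321]],14));show("stick near",c([[481,396],[596,461]],14))
show("case front top edge",c([[388,272],[735,280]],72));show("case back top",c([[395,36],[741,46]],72))
show("case front bottom edge",c([[395,279],[728,287]],0))
show("chips,pawns",c([[215,297],[120,222],[214,224]],15));
# masks by color & depth
Y,X=np.mgrid[0:400,0:640];uv=np.c_[X.ravel(),Y.ravel()]
P=world(f,uv).reshape(400,640,3);rgb=f["frame"].astype(int)
# rake bar by height
m=(P[...,2]>20)&(P[...,0]>400)&(P[...,0]<640)&(P[...,1]>170)&(P[...,1]<430)&(f["depth"]>0)
q=P[m];print("rake hi pts",len(q),q.min(0).round(),q.max(0).round())
h=q[q[:,0]<545];b=q[q[:,0]>=560]
if len(h):print("handle fit",np.polyfit(h[:,0],h[:,1],1),"bar fit",np.polyfit(b[:,1],b[:,0],1),b.mean(0),b[:,1].min(),b[:,1].max(),np.median(q[:,2]))
cc=(P[...,2]>50)&(P[...,0]>600)&(abs(P[...,1])<260)
print("case rect",cv2.minAreaRect(P[cc][:,:2].astype(np.float32)),np.median(P[cc][:,2]))
for box in((310,160,360,182),(305,183,352,213)):
    x0,y0,x1,y1=box;s=rgb[y0:y1,x0:x1].sum(2);mm=s<0.72*np.median(s)
    ys,xs=np.nonzero(mm);w=world(f,np.c_[xs+x0,ys+y0],14)
    print(len(w),cv2.minAreaRect(w[:,:2].astype(np.float32)),w.mean(0).round(1))
E
```

```text
bar ends mid [[538.9, 395.0], [536.1, 202.0]]
handle mid near head/far end [[528.6, 297.9], [402.2, 300.6]]
stick far [[619.7, 25.1], [641.7, -89.7]]
stick near [[574.2, 32.8], [516.9, -69.3]]
case front top edge [[675.1, 111.7], [669.8, -184.9]]
case back top [[880.2, 107.5], [873.5, -191.1]]
case front bottom edge [[680.7, 110.9], [675.0, -189.1]]
chips,pawns [[661.6, 269.9], [728.7, 355.8], [727.1, 271.7]]
rake hi pts 525 [402. 208.  20.] [547. 397.  41.]Traceback (most recent call last):
  File "<stdin>", line 17, in <module>
    raise TypeError("expected non-empty vector for x")
TypeError: expected non-empty vector for x
```

```bash
cat >> h.py <<'E'
def st():
    from scipy.spatial.transform import Rotation as R
    s=robot.state();M=R.from_rotvec(s["orientation"]).as_matrix()
    yaw=np.arctan2(-M[0,1],M[1,1]);yaw=(yaw+np.pi/2)%np.pi-np.pi/2
    print("t",round(s["time_s"],2),"pos",np.round(s["tool_pos"],1),"jawyaw",round(yaw,4),"toolx",M[:,0].round(3),"F",np.round(s["wrist_force"],1),"gap",round(s["finger_gap"],1),"q",np.round(s["q"],2))
E
python3 - <<'E'
from h import *
st()
f={k:(v if v.ndim else v.item()) for k,v in np.load("/tmp/t.npz").items()}
Y,X=np.mgrid[0:400,0:640];P=world(f,np.c_[X.ravel(),Y.ravel()]).reshape(400,640,3)
m=(P[...,2]>22)&(P[...,0]>380)&(P[...,0]<640)&(P[...,1]>170)&(P[...,1]<430)&(f["depth"]>0)
q=P[m];h=q[(q[:,0]<515)];b=q[q[:,0]>=520]
print(len(h),len(b),"handle",np.polyfit(h[:,0],h[:,1],1),"y@492",np.polyval(np.polyfit(h[:,0],h[:,1],1),492),"bar",np.polyfit(b[:,1],b[:,0],1),b.mean(0))
E
```

```text
t 1.0 pos [ 185.1 -544.4  231.3] jawyaw 0.3278 toolx [ 0.  0. -1.] F [0.4 0.8 0. ] gap 85.6 q [-1.45  0.18  1.61  0.    1.35 -0.21]
208 304 handle [-2.22143693e-02  3.13352067e+02] y@492 302.4225970756826 bar [2.36111691e-02 5.30669286e+02] [537.81497266 302.64011868  31.01281378]
```

>>> play_rows(motion=[{"grip": 1,"tx": 2.05,"ty": 5.6,"tz": 0,"turn": -0.1},{"grip": 1,"tx": 2.05,"ty": 5.6,"tz": 0,"turn": -0.1},{"grip": 1,"tx": 2.05,"ty": 5.6,"tz": 0,"turn": -0.1},{"grip": 1,"tx": 2.05,"ty": 5.6,"tz": 0,"turn": -0.048},{"grip": 1,"tx": 2.05,"ty": 5.6,"tz": 0,"turn": 0}])

```text
time_s: 1.62
tool_pos: [288.0, -262.7, 231.5]
orientation: [-2.212, 0.024, 2.21]
wrist_force: [0.4, -0.2, 0.0]
finger_gap: 85.2
```

>>> play_rows(motion=[{"grip": 1,"tx": 2.05,"ty": 5.6,"tz": 0,"turn": 0},{"grip": 1,"tx": 2.05,"ty": 5.6,"tz": 0,"turn": 0},{"grip": 1,"tx": 2.05,"ty": 5.6,"tz": 0,"turn": 0},{"grip": 1,"tx": 2.05,"ty": 5.6,"tz": 0,"turn": 0},{"grip": 1,"tx": 2.05,"ty": 5.6,"tz": 0,"turn": 0}])

```text
time_s: 2.25
tool_pos: [390.7, 17.5, 231.9]
orientation: [-2.214, 0.023, 2.209]
wrist_force: [1.3, -0.8, 1.5]
finger_gap: 85.5
```

>>> play_rows(motion=[{"grip": 1,"tx": 2.05,"ty": 5.6,"tz": 0,"turn": 0},{"grip": 1,"tx": 2.05,"ty": 5.6,"tz": 0,"turn": 0},{"grip": 1,"tx": 2.05,"ty": 5.6,"tz": 0,"turn": 0},{"grip": 1,"tx": 1.8,"ty": 4,"tz": 0,"turn": 0},{"grip": 1,"tx": 0,"ty": 0,"tz": 0,"turn": 0}])

```text
time_s: 2.88
tool_pos: [470.0, 226.0, 231.0]
orientation: [-2.213, 0.018, 2.213]
wrist_force: [-0.7, -0.9, -0.2]
finger_gap: 85.6
```

```bash
python3 - <<'E'
from h import *
f=grab("wrist");save(f,"w1.png");st()
print([(np.round(r["xyz"]).tolist(),r["score"]) for r in models.recognise("wrist","rake")])
np.savez("/tmp/w.npz",**f)
E
```

```text
t 2.92 pos [469.4 224.5 230.9] jawyaw -0.0177 toolx [-0.001 -0.    -1.   ] F [-0.4 -0.4 -0.8] gap 85.2 q [ 0.22  0.06  1.74 -0.    1.34  1.81]
[([539.0, 301.0, 33.0], 0.87), ([353.0, 126.0, 34.0], 0.77), ([279.0, 330.0, 29.0], 0.71)]
```

View pics/w1.png

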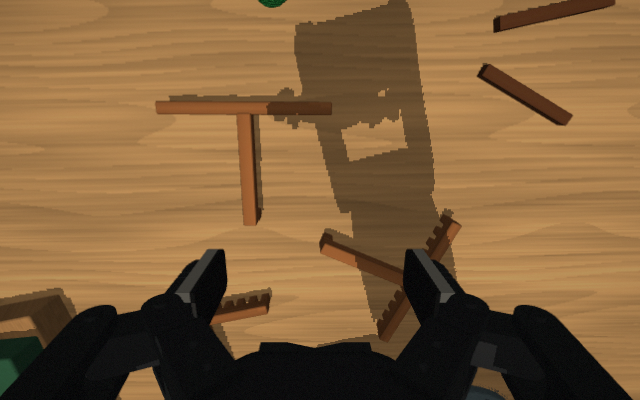

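The wrist view shows the target rake clearly: bar from (155,108) to (332,108) and handle down to (250,224).

```bash
python3 - <<'E'
from h import *
f={k:(v if v.ndim else v.item()) for k,v in np.load("/tmp/w.npz").items()}
Y,X=np.mgrid[0:400,0:640];P=world(f,np.c_[X.ravel(),Y.ravel()]).reshape(400,640,3)
m=(P[...,2]>25)&(P[...,2]<50)&(P[...,0]>390)&(P[...,0]<580)&(P[...,1]>170)&(P[...,1]<430)&(f["depth"]>0)
q=P[m];h=q[(q[:,0]<515)&(q[:,0]>415)];b=q[q[:,0]>=530]
p=np.polyfit(h[:,0],h[:,1],1)
print(len(h),len(b),"handle",p,"y@492",np.polyval(p,492),"bar",np.polyfit(b[:,1],b[:,0],1),b.min(0),b.max(0),h[:,2].mean(),q.min(0))
rgb=f["frame"]
print(world(f,[[155,108],[332,108]],32).round(1),world(f,[[247,115],[250,224]],34).round(1))
print("near stick",world(f,[[482,70],[567,120]],14).round(1))
E
```

```text
1244 2385 handle [-2.54071823e-02  3.14912998e+02] y@492 302.41266407684833 bar [2.40348716e-02 5.33828183e+02] [530.14346386 206.30299248  26.36083628] [549.80797805 397.50381274  34.16140156] 31.86488799727241 [405.48153973 206.30299248  25.3037074 ]
[[542.6 396.4  32. ]
 [538.9 205.5  32. ]] [[533.4 297.2  34. ]
 [407.1 304.1  34. ]]
near stick [[576.   39.7  14. ]
 [520.9 -66.4  14. ]]
```

>>> play_rows(motion=[{"grip": 1,"tx": 1.5,"ty": 4,"tz": 0,"turn": -0.006},{"grip": 1,"tx": 1.0,"ty": 3.7,"tz": -4,"turn": 0},{"grip": 1,"tx": 0,"ty": 0,"tz": -5,"turn": 0},{"grip": 1,"tx": 0,"ty": 0,"tz": -5,"turn": 0},{"grip": 1,"tx": 0,"ty": 0,"tz": 0,"turn": 0}])

```text
time_s: 3.6
tool_pos: [491.2, 298.0, 87.5]
orientation: [-2.2, 0.035, 2.219]
wrist_force: [-0.2, 0.1, 0.0]
finger_gap: 85.3
```

```bash
python3 - <<'E'
from h import *
st()
E
```

```text
t 3.6 pos [491.2 298.   87.5] jawyaw -0.0277 toolx [-0.009 -0.003 -1.   ] F [-0.2  0.1  0. ] gap 85.3 q [ 0.34  0.35  1.71 -0.    1.09  1.94]
```

>>> play_rows(motion=[{"grip": 1,"tx": 0,"ty": 0,"tz": 0,"turn": 0},{"grip": 1,"tx": 0,"ty": 0,"tz": 0,"turn": 0}])

```text
time_s: 3.85
tool_pos: [496.7, 300.9, 94.4]
orientation: [-2.212, 0.028, 2.202]
wrist_force: [-0.5, 0.5, -0.0]
finger_gap: 85.4
```

```bash
python3 - <<'E'
from h import *
f=grab("wrist");save(f,"w2.png");st()
E
```

```text
t 3.9 pos [496.5 300.9  94.1] jawyaw -0.0267 toolx [ 0.004  0.002 -1.   ] F [ 0.1  0.4 -0.5] gap 85.8 q [ 0.34  0.35  1.7  -0.    1.09  1.94]
```

View pics/w2.png

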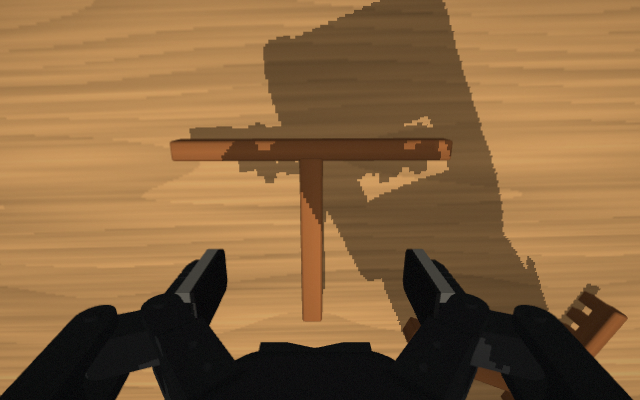

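The handle sits centred between the fingers (column 312). I'll descend and close.

>>> play_rows(motion=[{"grip": 1,"tx": 0,"ty": 0.1,"tz": -3.5,"turn": 0},{"grip": 1,"tx": 0,"ty": 0,"tz": -3,"turn": 0},{"grip": 1,"tx": 0,"ty": 0,"tz": -2.2,"turn": 0},{"grip": 1,"tx": 0,"ty": 0,"tz": 0,"turn": 0},{"grip": 1,"tx": 0,"ty": 0,"tz": 0,"turn": 0}])

```text
time_s: 4.53
tool_pos: [495.9, 302.1, 6.0]
orientation: [-2.211, 0.028, 2.205]
wrist_force: [0.1, 0.1, 0.6]
finger_gap: 85.4
```

>>> play_rows(motion=[{"grip": -1,"tx": 0,"ty": 0,"tz": 0,"turn": 0},{"grip": -1,"tx": 0,"ty": 0,"tz": 0,"turn": 0},{"grip": -1,"tx": 0,"ty": 0,"tz": 0,"turn": 0},{"grip": -1,"tx": 0,"ty": 0,"tz": 0,"turn": 0},{"grip": -1,"tx": 0,"ty": 0,"tz": 0,"turn": 0}], squeeze=70)

```text
time_s: 5.15
tool_pos: [495.0, 301.7, 4.7]
orientation: [-2.209, 0.029, 2.208]
wrist_force: [-1.2, 0.3, 3.1]
finger_gap: 14.7
```

>>> play_rows(motion=[{"grip": -1,"tx": 0,"ty": 0,"tz": 0,"turn": 0},{"grip": -1,"tx": 0,"ty": 0,"tz": 0,"turn": 0},{"grip": -1,"tx": 0,"ty": 0,"tz": 0,"turn": 0}], squeeze=70)

```text
time_s: 5.52
tool_pos: [495.0, 301.8, 4.7]
orientation: [-2.209, 0.029, 2.207]
wrist_force: [-0.7, 0.1, 4.9]
finger_gap: 15.2
```

>>> play_rows(motion=[{"grip": -1,"tx": 0,"ty": 0,"tz": 1,"turn": 0},{"grip": -1,"tx": 0,"ty": 0,"tz": 2,"turn": 0},{"grip": -1,"tx": 0,"ty": 0,"tz": 2,"turn": 0},{"grip": -1,"tx": 0,"ty": 0,"tz": 2,"turn": 0},{"grip": -1,"tx": -0.5,"ty": -1,"tz": 0,"turn": 0}])

```text
time_s: 6.15
tool_pos: [491.5, 292.3, 77.2]
orientation: [-2.213, 0.026, 2.202]
wrist_force: [0.1, 0.4, -1.6]
finger_gap: 14.9
```

>>> play_rows(motion=[{"grip": -1,"tx": -0.5,"ty": -2.5,"tz": 0,"turn": 0},{"grip": -1,"tx": -0.5,"ty": -3.5,"tz": 0,"turn": 0},{"grip": -1,"tx": -0.5,"ty": -3.5,"tz": 0,"turn": 0},{"grip": -1,"tx": -0.5,"ty": -3.5,"tz": 0,"turn": 0},{"grip": -1,"tx": -0.5,"ty": -3.5,"tz": 0,"turn": 0}])

```text
time_s: 6.78
tool_pos: [463.3, 125.1, 73.7]
orientation: [-2.207, 0.029, 2.21]
wrist_force: [0.3, 0.1, -0.9]
finger_gap: 15.0
```

>>> play_rows(motion=[{"grip": -1,"tx": -0.5,"ty": -3.5,"tz": 0,"turn": 0},{"grip": -1,"tx": -0.5,"ty": -3.5,"tz": 0,"turn": 0},{"grip": -1,"tx": -0.5,"ty": -3.5,"tz": 0,"turn": 0},{"grip": -1,"tx": -0.5,"ty": -3,"tz": 0,"turn": 0},{"grip": -1,"tx": -0.5,"ty": -1.7,"tz": 0,"turn": 0}])

```text
time_s: 7.4
tool_pos: [438.4, -26.8, 73.8]
orientation: [-2.206, 0.031, 2.208]
wrist_force: [0.7, 0.3, -1.2]
finger_gap: 14.9
```

>>> play_rows(motion=[{"grip": -1,"tx": 0,"ty": 0,"tz": 0,"turn": 0},{"grip": -1,"tx": 0,"ty": 0,"tz": 0,"turn": 0},{"grip": -1,"tx": 0,"ty": 0,"tz": 0,"turn": 0}])

```text
time_s: 7.78
tool_pos: [439.5, -24.7, 74.1]
orientation: [-2.208, 0.028, 2.209]
wrist_force: [-0.1, 0.4, -1.4]
finger_gap: 15.3
```

```bash
python3 - <<'E'
from h import *
f=grab("wrist");save(f,"w3.png");g=grab("scene");save(g,"s3.png",(180,120,500,300),2.5);st()
E
```

```text
t 7.88 pos [439.6 -24.8  74.2] jawyaw -0.0251 toolx [-0.  0. -1.] F [-0.6  0.4 -0.6] gap 14.7 q [-0.33  0.1   2.06  0.    0.98  1.27]
```

View pics/w3.png

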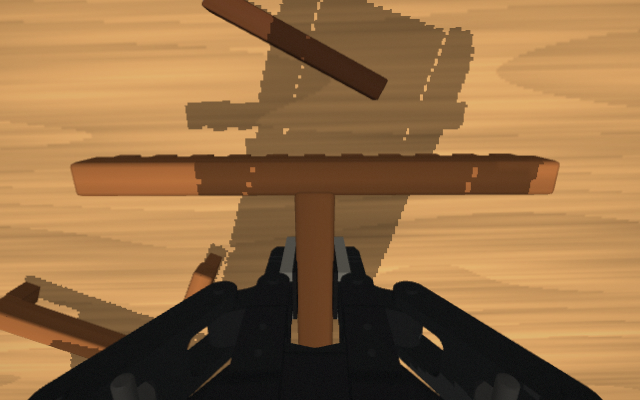

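View pics/s3.png

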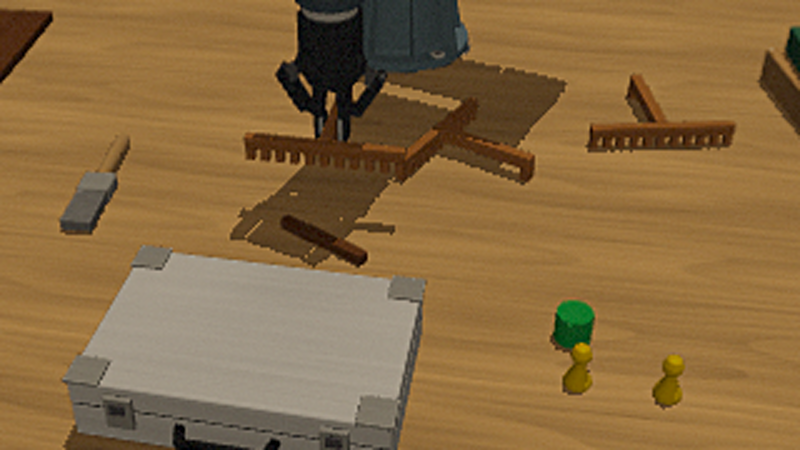

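```bash
python3 - <<'E'
from h import *
f=optics.grab_frame("wrist")
Y,X=np.mgrid[0:400,0:640];P=world(f,np.c_[X.ravel(),Y.ravel()]).reshape(400,640,3)
m=(P[...,2]>12)&(P[...,2]<45)&(X<260)&(Y>230)&(f["depth"]>0)
q=P[m];i=q[:,1].argmin();print(len(q),q[i],q.max(0),q.min(0))
m=(P[...,2]>50)&(P[...,2]<115)&(Y<200)&(Y>150);b=P[m];print("bar",b.min(0),b.max(0),np.polyfit(b[:,1],b[:,0],1),np.polyfit(b[:,1],b[:,2],1))
t={k:(v if v.ndim else v.item()) for k,v in np.load("/tmp/t.npz").items()}
P=world(t,np.c_[X.ravel(),Y.ravel()]).reshape(400,640,3)
m=(P[...,2]>18)&(P[...,0]>270)&(P[...,0]<480)&(P[...,1]>0)&(P[...,1]<220)&(Y>240)&(X<320)&(Y<305);q=P[m];i=q[:,1].argmin();print(len(q),q[i],q.max(0))
E
```

```text
4644 [398.34628447  48.15297057  28.03182971] [404.62179212 215.98867007  34.07308901] [329.09807919  48.15297057  12.02744957]
bar [ 476.9658111  -122.78664273   66.39141078] [495.23928872  69.55320118 103.67165938] [2.26489879e-02 4.87793018e+02] [-7.99213382e-04  9.80672591e+01]
879 [ 456.49785945    9.61511173 1397.13019798] [ 456.49785945  218.88971102 1397.13019798]
```

>>> play_rows(motion=[{"grip": -1,"tx": 0,"ty": 0,"tz": -2.2,"turn": 0},{"grip": -1,"tx": 0,"ty": 0,"tz": -2.2,"turn": 0},{"grip": -1,"tx": 0,"ty": 0,"tz": -2.0,"turn": 0},{"grip": -1,"tx": 0,"ty": 0,"tz": -0.45,"turn": 0},{"grip": -1,"tx": 0,"ty": 0,"tz": 0,"turn": 0}])

```text
time_s: 8.55
tool_pos: [439.8, -25.2, 5.9]
orientation: [-2.208, 0.028, 2.209]
wrist_force: [0.4, -0.1, -0.8]
finger_gap: 15.2
```

>>> play_rows(motion=[{"grip": -1,"tx": 0,"ty": 0,"tz": 0,"turn": 0},{"grip": -1,"tx": 0,"ty": 0,"tz": 0,"turn": 0}])

```text
time_s: 8.8
tool_pos: [440.2, -25.5, 6.4]
orientation: [-2.21, 0.029, 2.207]
wrist_force: [0.3, 0.2, -0.9]
finger_gap: 15.0
```

>>> play_rows(motion=[{"grip": -1,"tx": 0.7,"ty": 0,"tz": -0.1,"turn": 0},{"grip": -1,"tx": 0.7,"ty": 0,"tz": 0,"turn": 0},{"grip": -1,"tx": 0.7,"ty": 0,"tz": 0,"turn": 0},{"grip": -1,"tx": 0.7,"ty": 0,"tz": 0,"turn": 0},{"grip": -1,"tx": 0.7,"ty": 0,"tz": 0,"turn": 0}])

```text
time_s: 9.43
tool_pos: [475.1, -25.4, 4.7]
orientation: [-2.208, 0.029, 2.208]
wrist_force: [0.4, 0.4, -0.5]
finger_gap: 15.0
```

>>> play_rows(motion=[{"grip": -1,"tx": 0.7,"ty": 0,"tz": 0,"turn": 0},{"grip": -1,"tx": 0.7,"ty": 0,"tz": 0,"turn": 0},{"grip": -1,"tx": 0.7,"ty": 0,"tz": 0,"turn": 0},{"grip": -1,"tx": 0.7,"ty": 0,"tz": 0,"turn": 0},{"grip": -1,"tx": 0.7,"ty": 0,"tz": 0,"turn": 0}])

```text
time_s: 10.05
tool_pos: [510.1, -25.4, 4.8]
orientation: [-2.208, 0.029, 2.208]
wrist_force: [-0.9, -0.2, -1.8]
finger_gap: 14.7
```

```bash
python3 - <<'E'
from h import *
f=grab("wrist");save(f,"w4.png");st()
E
```

```text
t 10.1 pos [511.1 -25.6   5. ] jawyaw -0.0263 toolx [ 0.001 -0.    -1.   ] F [ 1.3 -0.  -0.4] gap 14.9 q [-0.28  0.37  1.9   0.    0.87  1.31]
```

View pics/w4.png

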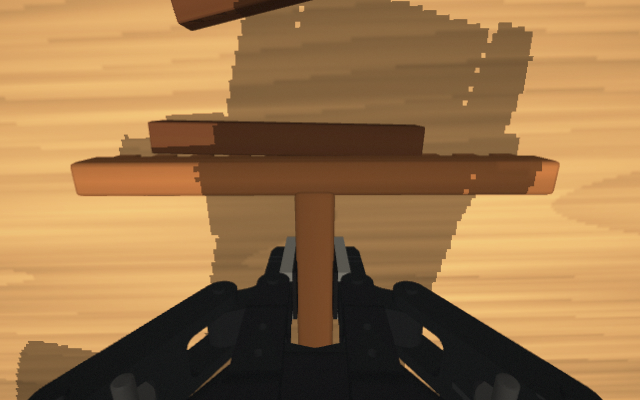

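Near stick now lies flat against the tines at (150–425, 138); the far stick is ahead at the top left. Continuing.

>>> play_rows(motion=[{"grip": -1,"tx": 0.7,"ty": 0,"tz": 0,"turn": 0.006},{"grip": -1,"tx": 0.7,"ty": 0,"tz": 0,"turn": 0},{"grip": -1,"tx": 0.7,"ty": 0,"tz": 0,"turn": 0},{"grip": -1,"tx": 0.7,"ty": 0,"tz": 0,"turn": 0},{"grip": -1,"tx": 0.7,"ty": 0,"tz": 0,"turn": 0}])

```text
time_s: 10.72
tool_pos: [545.1, -25.4, 4.7]
orientation: [-2.211, 0.022, 2.211]
wrist_force: [-0.0, 0.2, -0.1]
finger_gap: 14.8
```

>>> play_rows(motion=[{"grip": -1,"tx": 0.7,"ty": 0,"tz": 0,"turn": 0},{"grip": -1,"tx": 0.7,"ty": 0,"tz": 0,"turn": 0},{"grip": -1,"tx": 0.7,"ty": 0,"tz": 0,"turn": 0},{"grip": -1,"tx": 0.7,"ty": 0,"tz": 0,"turn": 0},{"grip": -1,"tx": 0.4,"ty": 0,"tz": 0,"turn": 0}])

```text
time_s: 11.35
tool_pos: [577.1, -25.4, 4.8]
orientation: [-2.211, 0.022, 2.211]
wrist_force: [-0.8, 0.5, -0.9]
finger_gap: 15.0
```

```bash
python3 - <<'E'
from h import *
f=grab("wrist");save(f,"w5.png");st()
E
```

```text
t 11.4 pos [577.5 -25.5   4.9] jawyaw -0.0202 toolx [ 0.001 -0.    -1.   ] F [-0.2 -0.2 -2.2] gap 15.1 q [-0.25  0.49  1.73  0.    0.93  1.34]
```

View pics/w5.png

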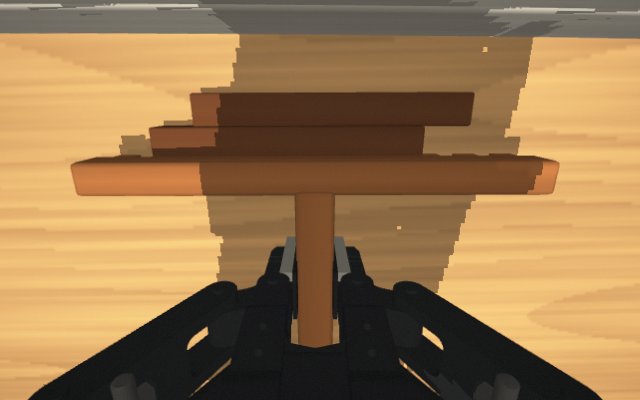

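Both sticks are parallel ahead of the bar (rows 109 and 140). The case's bottom edge is at row ~36. Measuring the remaining gap.

```bash
python3 - <<'E'
from h import *
f=optics.grab_frame("wrist")
print("case base",world(f,[[60,35],[320,36],[600,38]],0).round(1).tolist());print("stick far edge",world(f,[[200,93],[330,93],[470,93]],14).round(1).tolist(), "rake tine front/near stick top back",world(f,[[300,155]],14).round(1))
st()
E
```

```text
case base [[683.1, 82.6, 0.0], [679.9, -30.5, 0.0], [676.9, -153.1, 0.0]]
stick far edge [[657.1, 19.6, 14.0], [655.9, -34.0, 14.0], [654.7, -91.8, 14.0]] rake tine front/near stick top back [[630.5 -20.7  14. ]]
t 11.45 pos [577.2 -25.5   4.9] jawyaw -0.0201 toolx [ 0. -0. -1.] F [-1.1 -0.3 -1.5] gap 15.0 q [-0.25  0.49  1.73  0.    0.93  1.34]
```

>>> play_rows(motion=[{"grip": -1,"tx": 0.6,"ty": 0,"tz": 0,"turn": -0.004},{"grip": -1,"tx": 0.6,"ty": 0,"tz": 0,"turn": 0},{"grip": -1,"tx": 0.5,"ty": 0,"tz": 0,"turn": 0},{"grip": -1,"tx": 0.3,"ty": 0,"tz": 0,"turn": 0},{"grip": -1,"tx": 0,"ty": 0,"tz": 0,"turn": 0}])

```text
time_s: 12.08
tool_pos: [596.9, -25.4, 4.7]
orientation: [-2.209, 0.027, 2.209]
wrist_force: [0.2, -0.7, -0.8]
finger_gap: 14.9
```

>>> play_rows(motion=[{"grip": -1,"tx": 0.2,"ty": 0,"tz": 0,"turn": 0},{"grip": -1,"tx": 0,"ty": 0,"tz": 0,"turn": 0}])

```text
time_s: 12.32
tool_pos: [598.7, -25.4, 4.8]
orientation: [-2.209, 0.027, 2.209]
wrist_force: [-1.2, 0.7, -1.8]
finger_gap: 15.0
```

>>> play_rows(motion=[{"grip": -1,"tx": 0.15,"ty": 0,"tz": 0,"turn": 0},{"grip": -1,"tx": 0,"ty": 0,"tz": 0,"turn": 0}])

```text
time_s: 12.58
tool_pos: [600.3, -25.4, 4.8]
orientation: [-2.21, 0.027, 2.209]
wrist_force: [-0.4, -0.0, -1.3]
finger_gap: 14.7
```

```bash
python3 - <<'E'
from h import *
f=grab("wrist");save(f,"w6.png");st()
E
```

```text
t 12.62 pos [600.2 -25.4   4.8] jawyaw -0.0242 toolx [ 0. -0. -1.] F [-0.5 -0.  -1.6] gap 15.4 q [-0.24  0.53  1.66  0.    0.95  1.36]
```

View pics/w6.png

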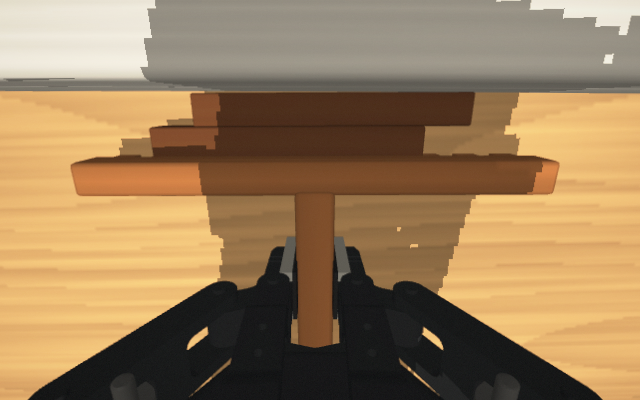

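Nearly touching now: case edge at row ~90, stick edge at row 93. I'll use 1 mm steps until the force rises.

>>> play_rows(motion=[{"grip": -1,"tx": 0.1,"ty": 0,"tz": 0,"turn": 0},{"grip": -1,"tx": 0,"ty": 0,"tz": 0,"turn": 0}])

```text
time_s: 12.88
tool_pos: [600.7, -25.3, 4.7]
orientation: [-2.208, 0.027, 2.21]
wrist_force: [-3.3, 0.4, 0.6]
finger_gap: 14.8
```

>>> play_rows(motion=[{"grip": -1,"tx": 0.1,"ty": 0,"tz": 0,"turn": 0},{"grip": -1,"tx": 0,"ty": 0,"tz": 0,"turn": 0}])

```text
time_s: 13.12
tool_pos: [600.7, -25.2, 4.7]
orientation: [-2.206, 0.026, 2.213]
wrist_force: [-7.6, 0.7, 4.9]
finger_gap: 14.9
```

>>> play_rows(motion=[{"grip": -1,"tx": 0.1,"ty": 0,"tz": 0,"turn": 0},{"grip": -1,"tx": 0,"ty": 0,"tz": 0,"turn": 0},{"grip": -1,"tx": 0,"ty": 0,"tz": 0,"turn": 0}])

```text
time_s: 13.5
tool_pos: [600.8, -25.2, 4.7]
orientation: [-2.203, 0.026, 2.215]
wrist_force: [-12.8, -0.2, 9.1]
finger_gap: 14.8
```

>>> play_rows(motion=[{"grip": -1,"tx": -0.4,"ty": 0,"tz": 0,"turn": 0},{"grip": -1,"tx": -0.8,"ty": 0,"tz": 0,"turn": 0},{"grip": -1,"tx": -1.2,"ty": 0,"tz": 0,"turn": 0},{"grip": -1,"tx": -1.2,"ty": 0,"tz": 0,"turn": 0},{"grip": -1,"tx": 0,"ty": 0,"tz": 0,"turn": 0}])

```text
time_s: 14.12
tool_pos: [566.2, -25.4, 4.9]
orientation: [-2.209, 0.027, 2.209]
wrist_force: [-1.0, -0.1, -0.6]
finger_gap: 15.0
```

```bash
python3 - <<'E'
from h import *
f=grab("wrist");save(f,"w7.png");st()
print("case base",world(f,[[60,35],[320,36],[600,38]],0).round(1).tolist())
E
```

```text
t 14.18 pos [566.8 -25.4   5. ] jawyaw -0.0245 toolx [ 0.  0. -1.] F [ 0.8 -0.6 -0.8] gap 14.8 q [-0.25  0.47  1.75  0.    0.92  1.34]
case base [[672.3, 82.3, -0.0], [668.6, -30.8, 0.0], [665.1, -153.3, 0.0]]
```

View pics/w7.png

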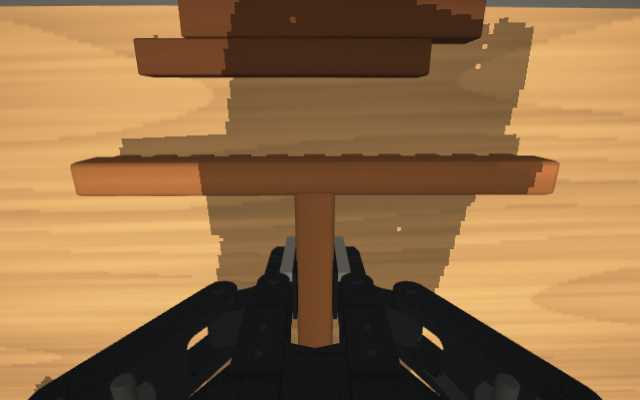

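Sticks stayed at the case. I'll draw back further and look again from above.

>>> play_rows(motion=[{"grip": -1,"tx": -2,"ty": 0,"tz": 0,"turn": 0},{"grip": -1,"tx": -2.5,"ty": 0,"tz": 0,"turn": 0},{"grip": -1,"tx": -2.5,"ty": 0,"tz": 0,"turn": 0},{"grip": -1,"tx": -2.5,"ty": 0,"tz": 0,"turn": 0},{"grip": -1,"tx": -2,"ty": 0,"tz": 0,"turn": 0}])

```text
time_s: 14.8
tool_pos: [451.5, -25.4, 4.8]
orientation: [-2.209, 0.027, 2.209]
wrist_force: [-0.2, -0.6, -0.8]
finger_gap: 14.9
```

>>> play_rows(motion=[{"grip": -1,"tx": 0,"ty": 0,"tz": 0,"turn": 0},{"grip": -1,"tx": 0,"ty": 0,"tz": 0,"turn": 0}])

```text
time_s: 15.05
tool_pos: [453.0, -25.6, 5.1]
orientation: [-2.21, 0.027, 2.208]
wrist_force: [0.2, 1.1, -1.1]
finger_gap: 14.7
```

```bash
python3 - <<'E'
from h import *
g=grab("top");save(g,"t8.png",(180,80,400,260),3.6);st()
E
```

```text
t 15.1 pos [453.  -25.6   5. ] jawyaw -0.0242 toolx [ 0.001 -0.    -1.   ] F [-0.6  0.2 -1.5] gap 15.3 q [-0.32  0.27  2.04  0.    0.83  1.28]
```

View pics/t8.png

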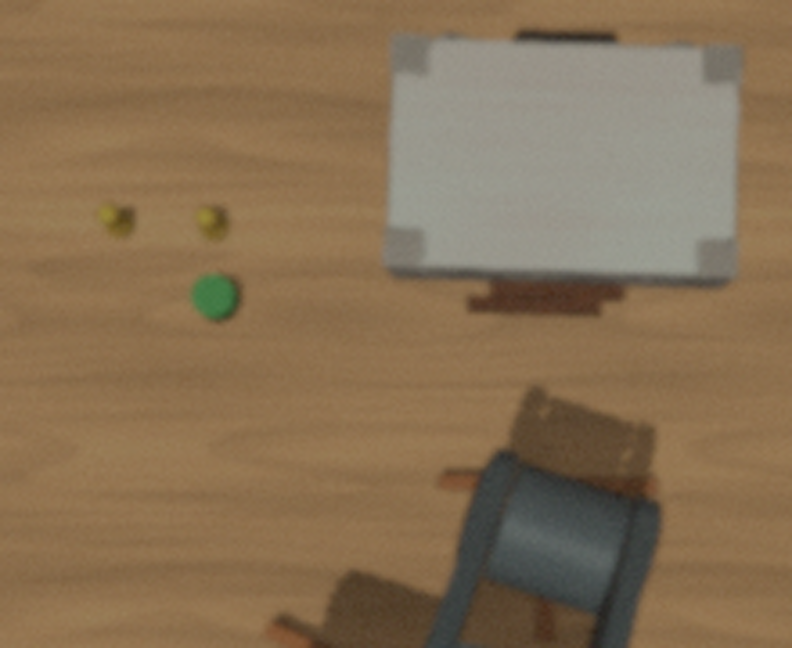

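Both sticks are flush and parallel against the case front (crop y 290 and 304). Chips and pawns have not moved. Now I'll set the rake down.

>>> play_rows(motion=[{"grip": -1,"tx": 0,"ty": 0,"tz": -0.06,"turn": 0},{"grip": -1,"tx": 0,"ty": 0,"tz": 0,"turn": 0}])

```text
time_s: 15.35
tool_pos: [453.0, -25.5, 4.7]
orientation: [-2.21, 0.027, 2.209]
wrist_force: [-2.1, -0.3, 5.6]
finger_gap: 15.2
```

>>> play_rows(motion=[{"grip": -1,"tx": 0,"ty": 0,"tz": -0.06,"turn": 0},{"grip": -1,"tx": 0,"ty": 0,"tz": 0,"turn": 0}])

```text
time_s: 15.6
tool_pos: [453.0, -25.5, 4.6]
orientation: [-2.21, 0.027, 2.209]
wrist_force: [-5.1, -0.3, 13.9]
finger_gap: 15.3
```

>>> play_rows(motion=[{"grip": -1,"tx": 0,"ty": 0,"tz": 0.08,"turn": 0},{"grip": -1,"tx": 0,"ty": 0,"tz": 0,"turn": 0},{"grip": 0,"tx": 0,"ty": 0,"tz": 0,"turn": 0},{"grip": 0,"tx": 0,"ty": 0,"tz": 0,"turn": 0},{"grip": 0.3,"tx": 0,"ty": 0,"tz": 0,"turn": 0}], squeeze=20)

```text
time_s: 16.23
tool_pos: [452.0, -25.4, 4.2]
orientation: [-2.209, 0.027, 2.21]
wrist_force: [-0.3, -0.4, -0.7]
finger_gap: 55.3
```

>>> play_rows(motion=[{"grip": 0.3,"tx": 0,"ty": 0,"tz": 0,"turn": 0},{"grip": 0.3,"tx": 0,"ty": 0,"tz": 0,"turn": 0}])

```text
time_s: 16.48
tool_pos: [452.1, -25.4, 4.4]
orientation: [-2.209, 0.027, 2.209]
wrist_force: [0.1, -0.2, 0.5]
finger_gap: 55.3
```

```bash
python3 - <<'E'
from h import *
f=grab("wrist");save(f,"w9.png");st()
E
```

```text
t 16.52 pos [452.1 -25.4   4.4] jawyaw -0.0243 toolx [-0.  0. -1.] F [-0.3  0.5 -0.9] gap 55.4 q [-0.32  0.27  2.05  0.    0.82  1.28]
```

View pics/w9.png

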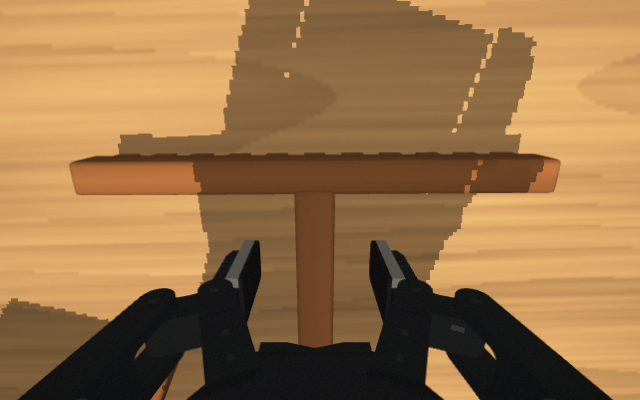

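The rake stands free between the open fingers. Raising straight up, then moving aside to clear the cameras.

>>> play_rows(motion=[{"grip": 0.3,"tx": 0,"ty": 0,"tz": 2,"turn": 0},{"grip": 0.3,"tx": 0,"ty": 0,"tz": 4,"turn": 0},{"grip": 0.3,"tx": 0,"ty": 0,"tz": 5,"turn": 0},{"grip": 0.3,"tx": 0,"ty": 0,"tz": 5,"turn": 0},{"grip": 0.3,"tx": 0,"ty": 0,"tz": 5,"turn": 0}])

```text
time_s: 17.15
tool_pos: [451.8, -25.3, 216.1]
orientation: [-2.21, 0.027, 2.209]
wrist_force: [1.3, -0.6, -0.4]
finger_gap: 55.9
```

>>> play_rows(motion=[{"grip": 0.3,"tx": -1,"ty": -4,"tz": 0,"turn": 0},{"grip": 0.3,"tx": -1,"ty": -5,"tz": 0,"turn": 0},{"grip": 0.3,"tx": -1,"ty": -5,"tz": 0,"turn": 0},{"grip": 0.3,"tx": -1,"ty": -5,"tz": 0,"turn": 0},{"grip": 0.3,"tx": -1,"ty": -5,"tz": 0,"turn": 0}])

```text
time_s: 17.77
tool_pos: [401.6, -266.9, 214.5]
orientation: [-2.21, 0.027, 2.209]
wrist_force: [-0.3, 0.3, -0.1]
finger_gap: 55.7
```

>>> play_rows(motion=[{"grip": 0.3,"tx": -1,"ty": -5,"tz": 0,"turn": 0},{"grip": 0.3,"tx": -1,"ty": -4,"tz": 0,"turn": 0},{"grip": 0.3,"tx": 0,"ty": 0,"tz": 0,"turn": 0},{"grip": 0.3,"tx": 0,"ty": 0,"tz": 0,"turn": 0}])

```text
time_s: 18.27
tool_pos: [382.0, -354.7, 214.0]
orientation: [-2.208, 0.026, 2.209]
wrist_force: [-0.4, 0.7, 0.8]
finger_gap: 55.4
```

```bash
python3 - <<'E'
from h import *
st()
g=grab("top");save(g,"t10.png",(180,80,440,275),3);s=grab("scene");save(s,"s10.png",(170,140,490,300),2.5)
for n,l in(("top","stick_a"),("scene","rake"),("top","rake"),("top","brush"),("top","chips"),("scene","chips"),("scene","pawn_a")):
    print(n,l,[(np.round(r["xyz"]).tolist(),round(r["score"],2)) for r in models.recognise(n,l)])
E
```

```text
t 18.27 pos [ 382.  -354.7  214. ] jawyaw -0.0246 toolx [-0.     0.001 -1.   ] F [-0.4  0.7  0.8] gap 55.4 q [-0.98  0.08  1.76  0.    1.31  0.62]
top stick_a [([660.0, -16.0, 16.0], 0.74), ([779.0, -33.0, 72.0], 0.53), ([671.0, -35.0, 13.0], 0.42)]
scene rake [([348.0, 124.0, 34.0], 0.97), ([262.0, 376.0, 26.0], 0.86), ([504.0, -26.0, 24.0], 0.71)]
top rake [([340.0, 122.0, 32.0], 0.81), ([246.0, 370.0, 30.0], 0.79), ([493.0, -28.0, 31.0], 0.75)]
top brush [([501.0, -318.0, 16.0], 0.56)]
top chips [([662.0, 266.0, 35.0], 0.67)]
scene chips [([671.0, 271.0, 28.0], 0.49)]
scene pawn_a [([740.0, 358.0, 17.0], 0.75), ([737.0, 275.0, 21.0], 0.69)]
```

View pics/t10.png

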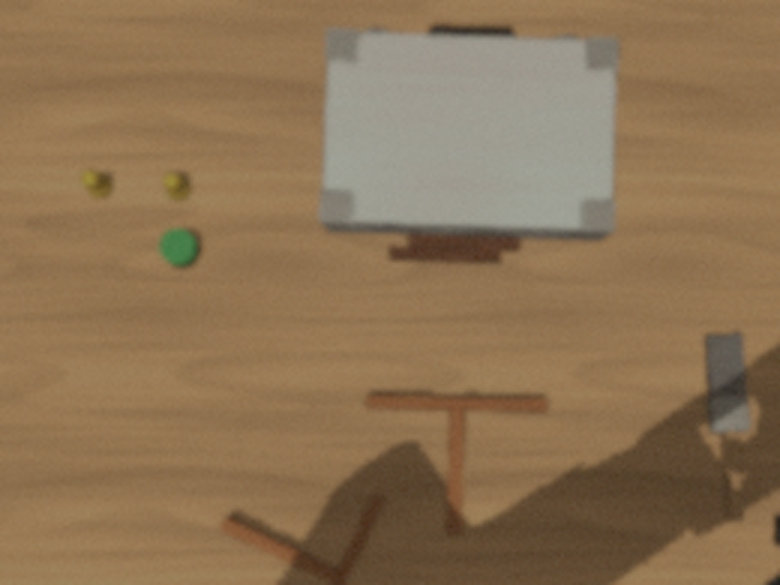

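View pics/s10.png

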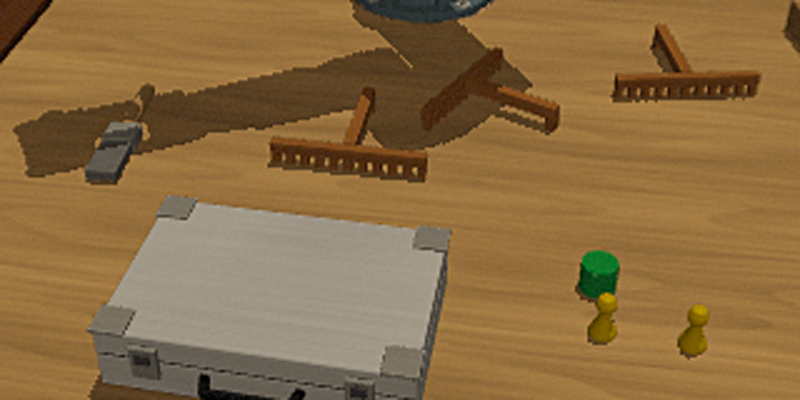

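The top view shows the sticks as two parallel rows at the case (crop 465,243 and 445,254), with the rake flat on its tines about 150 mm back. The brush, chips and pawns are where they were. Handing in.

```bash
python3 - <<'E'
from h import *
print(robot.hand_in())
E
```

```text
the job is handed in; nothing more can be done
None
```

The job is done and handed in at about 18.5 s. I took the rake farthest from the base, at about (495, 302), and combed both sticks with its tines until they pressed against the case's front side. The measured wrist force peaked at about 15 N.

I then drew the rake back about 150 mm, set it on its tines, released it and moved the arm clear.

**Last checks**
- **Sticks:** the top view shows both parallel and flat against the case. They are offset about 20 mm from each other lengthwise.
- **Bystanders:** the brush, chips and pawns were found within about 4 mm of where they started.
- **Rake:** it lies flat, with no tilt visible in the top or scene view.
- **Not confirmed:** in the scene view the case hides the sticks, so only the top and wrist views confirm how they lie. The last wrist view of them was before I drew the rake fully back. One weaker stick detection (score 0.53) landed on the case lid, and I took it as a false report.

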